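Pin the sliding length stop with its thumbscrew

TASK

Slide the stop along its wooden rail until the slot in its steel plate lies over the hole in the rail. Then take the red-knobbed thumbscrew out of the rack and pass it straight down through slot and hole until its steel collar rests flat on the plate, and let go; it needs no tightening. Leave the black-knobbed thumbscrew in the rack.

Things in the scene. Friction and masses are not known exactly. Their poses are not given: they have to be found in the camera images.
- stop_block (a point): Upright dark wooden block, 30 (x) x 26 (y) x 50 mm high, on the sliding stop's steel plate (66 x 130 x 10 mm). Point: on its axis, 28 mm above the plate, 22 mm below the block's top; axes as the rail's. Grip it from above across x. The stop slides only along y (2.5 N friction) and stays where left, no end stop at the goal. The plate's through slot, 24 (x) x 38 (y) mm, is centred 70 mm in +y of this point.
- rail_hole (a point): Centre of the mouth of the 24 mm hole, 45 mm deep, in the top of the fixed beech rail (80 x 280 x 45 mm; edge strips stand 10 mm above its top). y along the rail, z up; hole 50 mm in +y of the rail's middle. The plate's top is 10 mm above this point. Lined up: stop_block 70 mm in -y of the hole; at the start it is 120 to 150 mm in -y.
- red_screw_knob (a point): Centre of the red knob (30 mm diameter, 40 high, z up) of the long loose thumbscrew, 70 g. 20 mm below the point: collar, 42 mm diameter, 4 thick; below it a 12 mm shank, 50 long, tapered tip. Hangs upright by the collar in a 15 mm hole of a fixed plywood rack (60 x 150 x 60 mm high); lift straight up. The other screw is 90 mm away in the rack, either side. Seated: point 34 mm above rail_hole.
- black_screw_knob (a point): Centre of the black knob of the short thumbscrew (shank 28 mm, otherwise like the red one), hanging in the same rack. Stays there.
Not all that is in view belongs to the job. Leave any orange look-alike of the part that bears red_screw_knob alone.

How it is judged:
On the way:
1. the stop's slot is lined up over the rail's hole (y of stop_block in the frame of rail_hole between -0.082 and -0.058 m), for 0.2 s.
At the end, for the whole second after the job is handed in: The slot lies over the hole to within 14 mm along the rail; the red-knobbed thumbscrew stands in both, its knob's centre within 14 mm of the hole's axis, within 10 degrees of upright, its collar down on the plate to within 5 mm and released (y of stop_block in the frame of rail_hole between -0.084 and -0.056 m and horizontal distance between red_screw_knob and rail_hole below 0.014 m and z of red_screw_knob in the frame of rail_hole between 0.029 and 0.04 m and angle between red_screw_knob's own z axis and vertical below 0.17 rad); the robot touches nothing.
It fails at once if the black-knobbed thumbscrew is taken from its place (moved more than 20 mm) (distance of black_screw_knob from where it was at the start of the episode above 0.02 m).
It also fails if it takes over 45 s, if anything falls off the work surface, if the arm or the gripper's body presses on something with over 40 N, if the wrist force passes 120 N, or if a joint passes its speed limit or range.

ROBOT

A 6-joint arm with a two-finger parallel gripper is mounted at the origin on a cart in front of the work surface, level with it; the furniture and walls round the work are solid. World frame = base frame: x ahead of the robot, y to its left, z up, the work surface at z = 0. Lengths are in m, angles in rad, forces in N, time in s.
With the tool pointing down it reaches from about 0.35 to 0.975 m from the base axis. Payload 4.9 kg.
Tool frame: the origin (TCP) lies on the centre line of the jaws, within the pads' length; the fingertips stand 14 mm ahead of it and the grasp point (between the pads) lies 5 mm behind it (manip.nose_length is the distance from the TCP to the fingertips, in m); z points along the fingers, y is the line along which they close (so a half turn about z gives the same grasp; the last joint's range is limited). The gripper opens to 85 mm and grips with 20 to 120 N. Pads are 22 mm wide; open, the fingers measure 114 mm over their backs; the gripper's body (76 mm by 85 mm) begins 54 mm behind the grasp point. The pads swing forward as they close: fully open they stand 13 mm farther back than shut.
Start: joints at [-1.285, 0.053, 1.613, -0, 1.476, -0.119], TCP at [0.246, -0.574, 0.245] pointing down, gripper open.
Joint ranges: [-3.01, 3.01], [-1.01, 2.22], [0.06, 2.58], [-1.02, 4.17], [0.09, 2.62], [-3.14, 3.14]. Speed limits (rad/s): [2.57, 2.57, 3.14, 3.14, 3.14, 3.14].

INTERFACE

Orientations are given as a unit quaternion [w, x, y, z].
In Python, from plant import manip, imaging gives the robot as it stands.
- The arm moves only by the tool play_rows, never from a script. Its argument "commands" is a list of rows, each a list of 6 numbers: the shift along the tool's x, y, z in mm, then the turn, a rotation vector about the tool's x, y, z in degrees. A call has 1 to 5 rows; each row shifts and turns the commanded pose from where the row before left it, along the tool's axes as they then stand; what a row does not reach is not made up. A row lasts 1/12 s, in which the tool goes at most 41.7 mm and 7.16 degrees, less where a joint would pass 70% of its speed; a pose out of reach is approached as far as the arm can. A call is refused whole if a number of a shift passes 41.7 or a number of a turn 7.16, either way. A call with a gripper value outside its range is refused whole. "hand" is the finger opening in mm, from 0 to 85.4, set as the call begins (left out, the last holds). The fingers move at their own pace and stop on an object; the grip force is fixed at half the most. Time passes only in rows, so rows that do not move let the fingers close. It gives the time, the measured TCP pose, the force, the opening and the grip force at its end, in the units of the state.
- manip.state(): the state, without advancing time (a new reading comes with each control period).
- imaging.grab_frame(name): name is "side" or "top"; returns a dict with "image" (480x640x3 uint8, red, green, blue), "fx", "fy", "cx", "cy" (pixels), "k1" (the pictures are not rectified: a ray, as slopes to the right and down, at radius r is drawn at 1 + k1 r^2 times it, then the intrinsics apply), "R" (3x3) and "t" (3): a world point X has camera coordinates R X + t. Camera axes: x right, y down, z forward; pixel columns grow to the right and rows downward; lengths in m; the calibration is good to about 2 mm. A picture is of the moment at which its call begins. There is no depth.
- manip.job_done(): hands the job in; it is judged then, once.
The state is a dict: "time": time; "joint_pos": joint angles; "joint_vel": joint speeds; "joint_efforts": joint torques, N m; "tool_pos": TCP position; "tool_rot": TCP orientation; "contact_force": force on the tool from outside, world axes, zero at the start; "ft_torque": the same for the moment, N m; "gripper_width": opening from 0.0 (shut) to 1.0 (fully open); "grasp_force": force on a finger pad.
Only numpy, scipy, OpenCV 4.12 (cv2) and the standard library are available. Lean on these libraries where they do the work, as an engineer would, in place of code of your own. Each camera call takes 0.05 s, during which the arm holds its last target. There are 200 camera calls.

## Working session

There is one attempt and no reset: what is moved stays moved. The work goes in short steps, Python scripts to look and compute and a tool call to move; the robot and the scene stay as the last step left them, time stands still between calls to the robot, and variables do not carry over. Pictures are saved under pics/ and viewed, at most 10 in all, crops included, and the job is handed in when it is done.

Besides the shell and the picture viewer there is one more tool, called in YAML: its name, and indented under it one key for each argument. play_rows: Moves the arm, as the interface text tells. Its arguments: {"type":"object","properties":{"commands":{"type":"array","items":{"type":"array","items":{"type":"number"}}},"hand":{"type":"number"}},"required":["commands"]}

```bash
mkdir -p pics; cat > h.py <<'E'
import numpy as np, cv2, pickle
from plant import manip, imaging
def snap(n,tag):
    f=imaging.grab_frame(n); pickle.dump(f,open(f'pics/{tag}.pkl','wb'))
    cv2.imwrite(f'pics/{tag}.png',f['image'][:,:,::-1]); return f
def load(tag): return pickle.load(open(f'pics/{tag}.pkl','rb'))
def ray(f,u,v):
    K=np.array([[f['fx'],0,f['cx']],[0,f['fy'],f['cy']],[0,0,1]])
    x,y=cv2.undistortPoints(np.array([[[u,v]]],float),K,np.array([f['k1'],0,0,0,0.]))[0,0]
    R=np.array(f['R']);t=np.array(f['t']); return -R.T@t, R.T@np.array([x,y,1])
def atz(f,u,v,z):
    c,d=ray(f,u,v); return c+d*(z-c[2])/d[2]
def tri(f,p,g,q):
    c1,d1=ray(f,*p);c2,d2=ray(g,*q)
    s=np.linalg.lstsq(np.c_[d1,-d2],c2-c1,rcond=None)[0]
    a=c1+d1*s[0];b=c2+d2*s[1]; return (a+b)/2,np.linalg.norm(a-b)
def proj(f,X):
    K=np.array([[f['fx'],0,f['cx']],[0,f['fy'],f['cy']],[0,0,1]])
    return cv2.projectPoints(np.array([X],float),cv2.Rodrigues(np.array(f['R']))[0],np.array(f['t'],float),K,np.array([f['k1'],0,0,0,0.]))[0].ravel()
def crop(tag,u,v,w,h,k,out):
    im=cv2.imread(f'pics/{tag}.png')[v:v+h,u:u+w]; cv2.imwrite(f'pics/{out}.png',cv2.resize(im,None,fx=k,fy=k,interpolation=cv2.INTER_CUBIC))
E
python3 - <<'E'
from h import *
for n in('side','top'):
    f=snap(n,n+'0'); print(n,f['fx'],f['k1'],-np.array(f['R']).T@f['t'],np.array(f['R'])[2])
print(manip.state())
E
```

```text
side 520.9436836697247 -0.057270280641921384 [0.42693166 0.6876117  0.77409395] [ 0.04196679 -0.74118427 -0.66998856]
top 476.35969346664666 0.005757110710942198 [ 0.41091744 -0.09803555  0.9417724 ] [ 0.10438256 -0.01096694 -0.99447675]
{'time': 0.1, 'joint_pos': array([-1.28501175e+00,  5.33089591e-02,  1.61414770e+00,  6.25545923e-07,
        1.47602241e+00, -1.18984376e-01]), 'joint_vel': array([ 0.00013604, -0.00359284, -0.00473237, -0.00018765, -0.00024562,
       -0.00044369]), 'joint_efforts': array([ 3.62870624e-04, -3.94907355e+01, -3.71362710e+01, -1.45904269e-04,
        3.98869146e-03, -7.79135604e-06]), 'tool_pos': array([ 0.24598529, -0.57397035,  0.24418008]), 'tool_rot': array([-9.39954565e-04,  9.79589640e-01,  2.01005590e-01, -7.82621385e-05]), 'contact_force': array([-0.28117043, -0.89131238,  0.34832108]), 'ft_torque': array([-0.00129255, -0.00566575,  0.01747227]), 'grasp_force': 0.0, 'gripper_width': 0.9999683446634041}
```

View pics/side0.png

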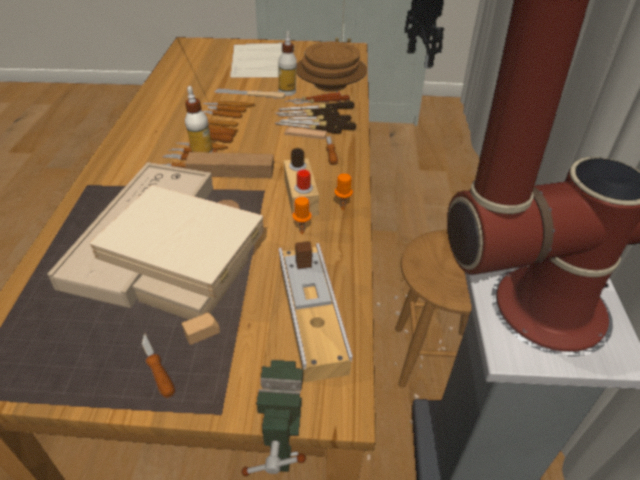

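View pics/top0.png

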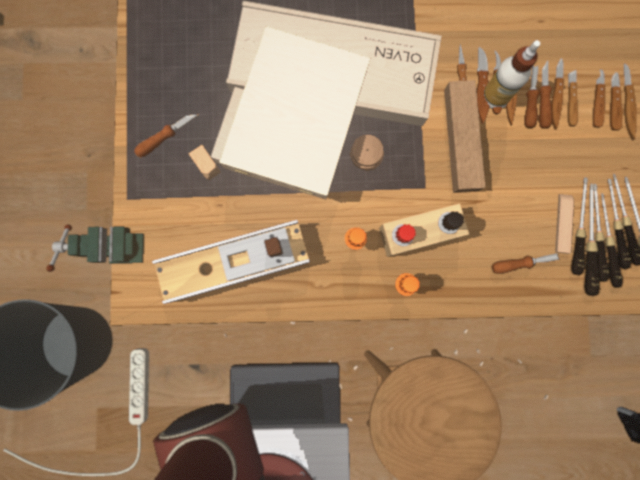

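The side view shows the red knob at (303,181), black at (297,158), and orange look-alikes at (343,186) and (301,210). The stop block is at (303,255), the slot at (311,292) and the hole at (317,322).
In the top view these are red (405,233), black (453,221), orange (357,238) and (407,285), block (273,246), slot (240,259) and hole (206,269).
I choose the red knob in the plywood rack, since the orange ones stand outside it.

```bash
python3 - <<'E'
from h import *
crop('top0',150,200,330,110,2.4,'a'); crop('side0',250,140,130,240,2.5,'b')
a=cv2.imread('pics/a.png'); 
b=cv2.rotate(cv2.resize(cv2.imread('pics/side0.png')[140:380,265:365],None,fx=3.2,fy=3.2,interpolation=cv2.INTER_CUBIC),cv2.ROTATE_90_COUNTERCLOCKWISE)
o=np.zeros((a.shape[0]+b.shape[0],800,3),np.uint8);o[:a.shape[0],:a.shape[1]]=a;o[a.shape[0]:,:b.shape[1]]=b
cv2.imwrite('pics/ab.png',o);print(o.shape,a.shape)
E
```

```text
(584, 800, 3) (264, 792, 3)
```

View pics/ab.png

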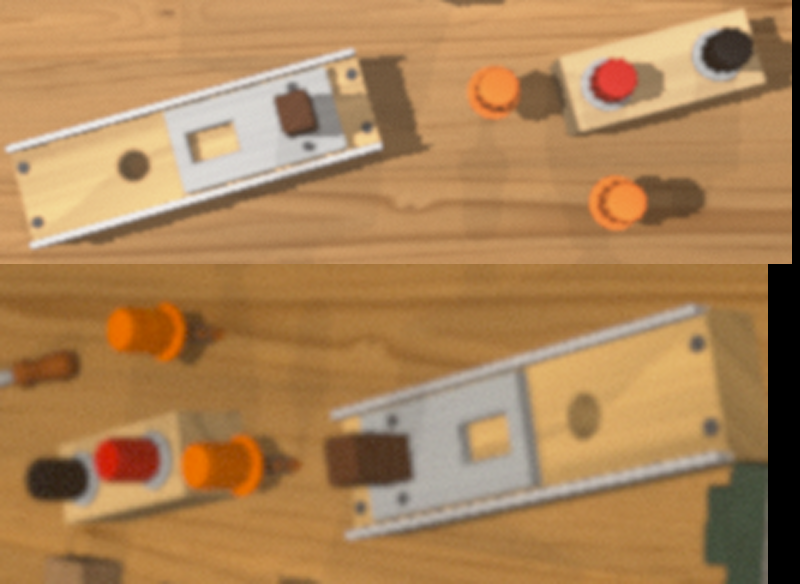

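The crop shows the red knob in the plywood rack beside the black one. Both orange ones stand outside the rack, so the choice holds. The hole is at crop (134,165) and slot centre at (213,142).

```bash
python3 - <<'E'
from h import *
T=load('top0');S=load('side0')
tp=lambda x,y:(150+x/2.4,200+y/2.4)
sp=lambda X,Y:(265+(583-Y)/3.2,140+X/3.2)
np.set_printoptions(precision=4,suppress=True)
for n,a,b,z in[('hole',(134,165),(584,416),.045),('slot',(213,142),(485,437),.055),('s1',(24,168),(710,427),.045),('s2',(38,222),(697,344),.045),('s3',(351,75),(360,508),.045),('plateA',(165,115),(534,487),.055),('plateB',(188,192),(524,372),.055),
 ('collar',(607,84),(145,460),.064),('knobtop',(619,79),(108,459),.104),('black top',(733,48),(42,477),.104),('blocktop',(292,110),(345,460),.105)]:
    print(n,atz(T,*tp(*a),z),atz(S,*sp(*b),z),*tri(T,tp(*a),S,sp(*b)))
E
```

```text
hole [0.454  0.1022 0.045 ] [0.4553 0.1071 0.045 ] [0.4548 0.1033 0.0402] 0.001262526838219175
slot [0.4701 0.039  0.055 ] [0.4715 0.0438 0.055 ] [0.4711 0.0397 0.0504] 0.0013788299536767249
s1 [0.4533 0.1878 0.045 ] [0.4558 0.1898 0.045 ] [0.4546 0.1885 0.043 ] 0.002421287125031406
s2 [0.4112 0.1764 0.045 ] [0.4132 0.1787 0.045 ] [0.4122 0.1771 0.0426] 0.001969795856142732
s3 [ 0.5216 -0.0684  0.045 ] [ 0.5244 -0.067   0.045 ] [ 0.5232 -0.0683  0.0436] 0.0027693031741509192
plateA [0.4918 0.0762 0.055 ] [0.4968 0.0825 0.055 ] [0.4949 0.0775 0.0487] 0.004986817609739054
plateB [0.4318 0.0584 0.055 ] [0.4328 0.0705 0.055 ] [0.4325 0.0604 0.0432] 0.0007888617964838512
collar [ 0.5085 -0.267   0.064 ] [ 0.5107 -0.2704  0.064 ] [ 0.5093 -0.2664  0.0668] 0.002149435272782089
knobtop [ 0.5076 -0.2683  0.104 ] [ 0.5089 -0.2593  0.104 ] [ 0.5091 -0.2698  0.0965] 0.001264452518096938
black top [ 0.5292 -0.3538  0.104 ] [ 0.5288 -0.3413  0.104 ] [ 0.5305 -0.3569  0.0938] 0.00025479217555280493
blocktop [ 0.4892 -0.0267  0.105 ] [ 0.4897 -0.0196  0.105 ] [ 0.49   -0.0262  0.0988] 0.0005555056169952097
```

Every estimate agrees with the sizes given. The hole is at about (0.4545, 0.104) and the rail yaw about 14.9°. The block is at about (0.4885, -0.028), which is 135 mm from the hole. Next I'll move over the block at height and turn the jaws across the rail.

play_rows:
  commands:
    - [29, -27, 0, 0, 0, 0]
    - [29, -27, 0, 0, 0, 0]
    - [29, -27, 0, 0, 0, 0]
    - [29, -27, 0, 0, 0, 0]
    - [29, -27, 0, 0, 0, 0]

```text
time: 0.52
tool_pos: [0.3264, -0.3914, 0.2446]
tool_rot: [-0.0, 0.98, 0.201, -0.0]
contact_force: [1.3, 0.0, 0.2]
gripper_width: 0.999
grasp_force: 0.0
```

play_rows:
  commands:
    - [29, -27, 0, 0, 0, 0]
    - [29, -27, 0, 0, 0, 0]
    - [29, -27, 0, 0, 0, 0]
    - [29, -27, 0, 0, 0, 0]
    - [29, -27, 0, 0, 0, 0]

```text
time: 0.93
tool_pos: [0.4065, -0.2101, 0.2449]
tool_rot: [-0.0, 0.98, 0.201, -0.0]
contact_force: [0.8, -0.3, 1.1]
gripper_width: 0.996
grasp_force: 0.0
```

play_rows:
  commands:
    - [29, -27, 0, 0, 0, 0]
    - [29, -27, 0, 0, 0, 0]
    - [29, -27, 0, 0, 0, 0]
    - [29, -27, 0, 0, 0, 0]
    - [29, -27, 0, 0, 0, 0]

```text
time: 1.35
tool_pos: [0.4866, -0.0288, 0.245]
tool_rot: [0.0, 0.98, 0.201, -0.0]
contact_force: [0.6, 0.5, 0.0]
gripper_width: 0.998
grasp_force: 0.0
```

play_rows:
  commands:
    - [0, 0, 0, 0, 0, -7]
    - [0, 0, 0, 0, 0, -7]
    - [0, 0, 0, 0, 0, -7]
    - [0, 0, 0, 0, 0, -7]
    - [0, 0, 0, 0, 0, -7]

```text
time: 1.77
tool_pos: [0.4862, -0.0305, 0.2447]
tool_rot: [-0.0, 0.872, 0.489, -0.0]
contact_force: [-0.9, 0.8, -0.0]
gripper_width: 1.002
grasp_force: 0.0
```

play_rows:
  commands:
    - [0, 0, 0, 0, 0, -7]
    - [0, 0, 0, 0, 0, -7]
    - [0, 0, 0, 0, 0, -7]
    - [0, 0, 0, 0, 0, -7]
    - [0, 0, 0, 0, 0, -7]

```text
time: 2.18
tool_pos: [0.4861, -0.0308, 0.2447]
tool_rot: [-0.0, 0.685, 0.729, -0.0]
contact_force: [-0.4, -0.5, 0.2]
gripper_width: 0.998
grasp_force: 0.0
```

play_rows:
  commands:
    - [0, 0, 0, 0, 0, -7]
    - [0, 0, 0, 0, 0, -5]
    - [0, 0, 0, 0, 0, 0]

```text
time: 2.43
tool_pos: [0.4862, -0.0308, 0.2447]
tool_rot: [-0.0, 0.607, 0.795, -0.0]
contact_force: [0.4, -0.5, -0.1]
gripper_width: 0.996
grasp_force: 0.0
```

play_rows:
  commands:
    - [2, 3, 20, 0, 0, 0]
    - [0, 0, 35, 0, 0, 0]
    - [0, 0, 35, 0, 0, 0]
    - [0, 0, 30, 0, 0, 0]
    - [0, 0, 25, 0, 0, 0]

```text
time: 2.85
tool_pos: [0.4874, -0.0278, 0.0974]
tool_rot: [-0.001, 0.608, 0.794, -0.001]
contact_force: [-0.9, 0.2, 0.4]
gripper_width: 0.998
grasp_force: 0.0
```

play_rows:
  commands:
    - [0, 0, 12, 0, 0, 0]
    - [0, 0, 7, 0, 0, 0]
    - [0, 0, 0, 0, 0, 0]

```text
time: 3.1
tool_pos: [0.4881, -0.028, 0.0802]
tool_rot: [-0.001, 0.608, 0.794, -0.001]
contact_force: [-0.7, 0.1, 0.2]
gripper_width: 0.998
grasp_force: 0.0
```

play_rows:
  commands:
    - [0, 0, 0, 0, 0, 0]
    - [0, 0, 0, 0, 0, 0]
    - [0, 0, 0, 0, 0, 0]
    - [0, 0, 0, 0, 0, 0]
    - [0, 0, 0, 0, 0, 0]
  hand: 10

```text
time: 3.52
tool_pos: [0.49, -0.0283, 0.0827]
tool_rot: [0.001, 0.608, 0.794, 0.001]
contact_force: [1.7, -1.3, 4.9]
gripper_width: 0.345
grasp_force: 61.7
```

play_rows:
  commands:
    - [0, 0, 0, 0, 0, 0]
    - [0, 0, 0, 0, 0, 0]
    - [0, 0, 0, 0, 0, 0]
    - [0, 0, 0, 0, 0, 0]
    - [0, 0, 0, 0, 0, 0]

```text
time: 3.93
tool_pos: [0.4901, -0.0283, 0.0827]
tool_rot: [0.001, 0.608, 0.794, 0.001]
contact_force: [0.7, 0.3, 5.5]
gripper_width: 0.34
grasp_force: 61.9
```

Gripped: the opening is 29 mm. Now I'll slide about 65 mm.

play_rows:
  commands:
    - [5, 0, -2, 0, 0, 0]
    - [10, 0, 0, 0, 0, 0]
    - [10, 0, 0, 0, 0, 0]
    - [10, 0, 0, 0, 0, 0]
    - [10, 0, 0, 0, 0, 0]

```text
time: 4.35
tool_pos: [0.4783, 0.0154, 0.0828]
tool_rot: [0.002, 0.608, 0.794, 0.001]
contact_force: [11.7, -0.2, -8.5]
gripper_width: 0.346
grasp_force: 61.8
```

play_rows:
  commands:
    - [10, 0, 0, 0, 0, 0]
    - [7, 0, 0, 0, 0, 0]
    - [3, 0, 0, 0, 0, 0]
    - [0, 0, 0, 0, 0, 0]
    - [0, 0, 0, 0, 0, 0]

```text
time: 4.77
tool_pos: [0.4729, 0.0355, 0.0828]
tool_rot: [0.001, 0.608, 0.794, 0.002]
contact_force: [8.6, 4.4, -6.3]
gripper_width: 0.341
grasp_force: 62.1
```

```bash
python3 - <<'E'
from h import *
snap('top','top1');snap('side','side1')
a=cv2.resize(cv2.imread('pics/top1.png')[205:325,140:340],None,fx=4,fy=4,interpolation=cv2.INTER_CUBIC)[:,:400]
b=cv2.resize(cv2.imread('pics/side1.png')[240:390,265:365],None,fx=4,fy=4,interpolation=cv2.INTER_CUBIC)
o=np.zeros((600,800,3),np.uint8);o[:480,:400]=a;o[:,400:]=b
cv2.imwrite('pics/ab1.png',o)
E
```

```text
(no output)
```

View pics/ab1.png

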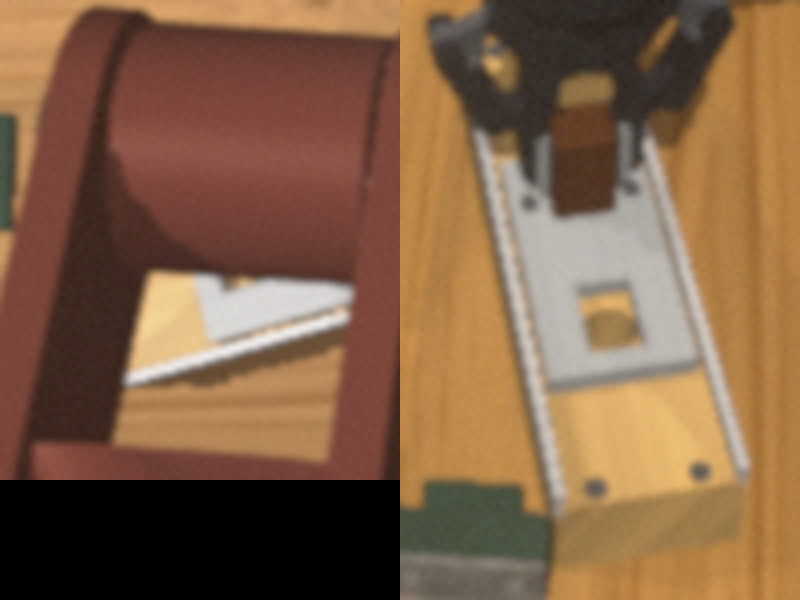

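The side view shows the slot at crop (610,317), over the hole. Next I'll compare the two numerically.

```bash
python3 - <<'E'
from h import *
np.set_printoptions(precision=4,suppress=True)
S=load('side1');p=lambda x,y:(265+(x-400)/4,240+y/4)
d=np.array([-.2576,.966,0])
h=atz(S,317.2,322.5,.045)
s=atz(S,*p(610,317),.055); print(h,s,(s-h)@d)
for q in[(575,288),(632,282),(645,347),(588,352)]: print((atz(S,*p(*q),.055)-h)@d)
for q in[(550,385),(698,360)]: print('edge',(atz(S,*p(*q),.055)-h)@d)
E
```

```text
[0.4553 0.1071 0.045 ] [0.4548 0.1078 0.055 ] 0.0008157907016760386
-0.018163046670241455
-0.016806785660625365
0.019860286202594748
0.017901187786929014
edge 0.03216983223813849
edge 0.031031261757560928
```

Slot and hole line up to within about 1 mm. I'll release and rise, then go over the red screw; the rack is parallel to the rail, so the jaw angle stays.

play_rows:
  commands:
    - [0, 0, 0, 0, 0, 0]
    - [0, 0, 0, 0, 0, 0]
    - [0, 0, 0, 0, 0, 0]
    - [0, 0, 0, 0, 0, 0]
    - [0, 0, 0, 0, 0, 0]
  hand: 70

```text
time: 5.28
tool_pos: [0.4716, 0.0345, 0.0832]
tool_rot: [-0.0, 0.607, 0.794, -0.0]
contact_force: [0.6, -0.2, -0.2]
gripper_width: 0.82
grasp_force: 0.0
```

play_rows:
  commands:
    - [0, 0, -10, 0, 0, 0]
    - [0, 0, -30, 0, 0, 0]
    - [0, 0, -40, 0, 0, 0]
    - [0, 0, -40, 0, 0, 0]
    - [0, 0, -40, 0, 0, 0]

```text
time: 5.7
tool_pos: [0.4713, 0.0345, 0.2457]
tool_rot: [0.0, 0.607, 0.794, -0.0]
contact_force: [0.2, 0.0, -0.1]
gripper_width: 0.818
grasp_force: 0.0
```

play_rows:
  commands:
    - [-37, -6, 0, 0, 0, 0]
    - [-37, -6, 0, 0, 0, 0]
    - [-37, -6, 0, 0, 0, 0]
    - [-37, -6, 0, 0, 0, 0]
    - [-37, -6, 0, 0, 0, 0]

```text
time: 6.12
tool_pos: [0.4913, -0.1536, 0.2446]
tool_rot: [0.001, 0.607, 0.794, 0.0]
contact_force: [1.0, -0.5, -0.2]
gripper_width: 0.822
grasp_force: 0.0
```

play_rows:
  commands:
    - [-37, -5, 0, 0, 0, 0]
    - [-37, -5, 0, 0, 0, 0]
    - [-37, -5, 0, 0, 0, 0]
    - [0, 0, 0, 0, 0, 0]
    - [0, 0, 0, 0, 0, 0]

```text
time: 6.53
tool_pos: [0.5057, -0.2646, 0.2438]
tool_rot: [-0.0, 0.609, 0.793, 0.0]
contact_force: [-0.9, 0.6, 0.5]
gripper_width: 0.819
grasp_force: 0.0
```

```bash
python3 - <<'E'
from h import *
np.set_printoptions(precision=4,suppress=True)
print(manip.state()['tool_pos'])
f=snap('side','side2')
im=cv2.imread('pics/side2.png');cv2.imwrite('pics/c2.png',cv2.resize(im[80:380,250:450],None,fx=2,fy=2,interpolation=cv2.INTER_CUBIC))
E
```

```text
[ 0.5057 -0.2646  0.2438]
```

View pics/c2.png

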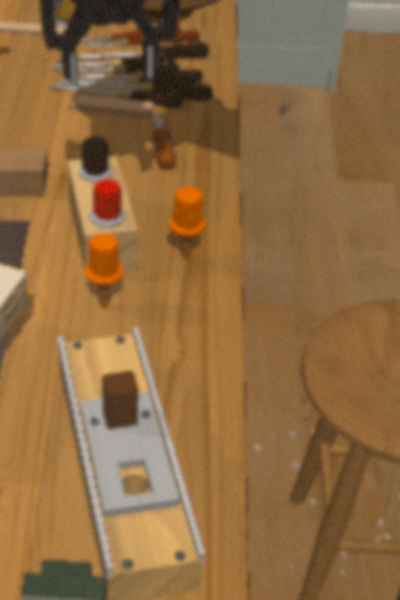

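The picture shows the stop still aligned, and the red knob at crop (107,200) in the rack. Now I'll descend on it and grip.

play_rows:
  commands:
    - [-4, 3, 20, 0, 0, 0]
    - [0, 0, 35, 0, 0, 0]
    - [0, 0, 35, 0, 0, 0]
    - [0, 0, 25, 0, 0, 0]
    - [0, 0, 20, 0, 0, 0]

```text
time: 7.0
tool_pos: [0.5088, -0.2635, 0.1059]
tool_rot: [-0.002, 0.607, 0.795, 0.0]
contact_force: [1.0, 0.1, -0.1]
gripper_width: 0.819
grasp_force: 0.0
```

play_rows:
  commands:
    - [0, 0, 15, 0, 0, 0]
    - [0, 0, 10, 0, 0, 0]
    - [0, 0, 0, 0, 0, 0]

```text
time: 7.25
tool_pos: [0.5087, -0.2638, 0.0811]
tool_rot: [-0.002, 0.607, 0.795, -0.0]
contact_force: [-0.3, 0.2, -1.0]
gripper_width: 0.821
grasp_force: 0.0
```

play_rows:
  commands:
    - [0, 0, 0, 0, 0, 0]
    - [0, 0, 0, 0, 0, 0]
    - [0, 0, 0, 0, 0, 0]
    - [0, 0, 0, 0, 0, 0]
    - [0, 0, 0, 0, 0, 0]
  hand: 10

```text
time: 7.67
tool_pos: [0.5111, -0.2667, 0.0854]
tool_rot: [0.002, 0.607, 0.794, 0.0]
contact_force: [-0.0, 0.5, 5.5]
gripper_width: 0.337
grasp_force: 59.4
```

play_rows:
  commands:
    - [0, 0, 0, 0, 0, 0]
    - [0, 0, 0, 0, 0, 0]

```text
time: 7.83
tool_pos: [0.5111, -0.2667, 0.0854]
tool_rot: [0.002, 0.607, 0.794, 0.0]
contact_force: [-0.7, 1.7, 6.0]
gripper_width: 0.334
grasp_force: 59.5
```

play_rows:
  commands:
    - [0, 0, -10, 0, 0, 0]
    - [0, 0, -20, 0, 0, 0]
    - [0, 0, -25, 0, 0, 0]
    - [0, 0, -30, 0, 0, 0]
    - [0, 0, -30, 0, 0, 0]

```text
time: 8.25
tool_pos: [0.5091, -0.2656, 0.1989]
tool_rot: [-0.001, 0.607, 0.794, -0.0]
contact_force: [0.4, -1.1, -0.9]
gripper_width: 0.333
grasp_force: 60.0
```

play_rows:
  commands:
    - [0, 0, -30, 0, 0, 0]
    - [0, 0, 0, 0, 0, 0]
    - [0, 0, 0, 0, 0, 0]

```text
time: 8.5
tool_pos: [0.5108, -0.2667, 0.2314]
tool_rot: [0.003, 0.607, 0.794, 0.0]
contact_force: [-0.2, -0.5, -1.8]
gripper_width: 0.338
grasp_force: 60.1
```

```bash
python3 - <<'E'
from h import *
print(manip.state()['tool_pos'],manip.state()['tool_rot'])
snap('side','side3');snap('top','top3')
a=cv2.resize(cv2.imread('pics/side3.png')[60:260,240:380],None,fx=3,fy=3,interpolation=cv2.INTER_CUBIC)
cv2.imwrite('pics/c3.png',a)
E
```

```text
[ 0.51080567 -0.26668209  0.23140681] [2.52180136e-03 6.07471730e-01 7.94337290e-01 8.82676981e-05]
```

View pics/c3.png

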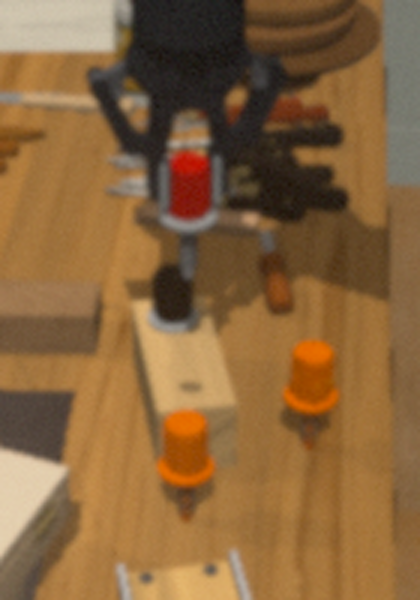

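The red screw hangs upright in the jaws at crop (188,190), and its empty rack hole shows at (190,385). The displacement to make is rail hole minus rack hole.

```bash
python3 - <<'E'
from h import *
np.set_printoptions(precision=4,suppress=True)
S=load('side3'); p=lambda x,y:(240+x/3,60+y/3)
r=atz(S,*p(190,385.5),.06); h=atz(S,317.2,322.5,.045); print('side rack',r,'disp',h-r)
t=manip.state()['tool_pos']; top=np.array([.454,.1022,0])-[.5085,-.267,0]; print('top disp',top)
# knob in jaws, collar lower rim / centre
for q,n in[((188,190),'knob mid'),((190,218),'collar')]:
    c,d=ray(S,*p(*q)); 
    for z in (t[2]-.02,t[2]): print(n,z,c+d*(z-c[2])/d[2])
q=np.array([0,.60747,.79434]);x=np.array([2*q[1]**2-1,2*q[1]*q[2],0]);y=np.array([2*q[1]*q[2],2*q[2]**2-1,0])
for D in(h-r,top): print(D@x,D@y)
E
```

```text
side rack [ 0.5104 -0.2636  0.06  ] disp [-0.0552  0.3707 -0.015 ]
top disp [-0.0545  0.3692  0.    ]
knob mid 0.2072694301657813 [ 0.5139 -0.2995  0.2073]
knob mid 0.2272694301657813 [ 0.5109 -0.2646  0.2273]
collar 0.2072694301657813 [ 0.5093 -0.2611  0.2073]
collar 0.2272694301657813 [ 0.5064 -0.2276  0.2273]
0.3721994196662499 0.04385049168872681
0.37058269400222 0.044116093228840095
```

play_rows:
  commands:
    - [25, 4, 0, 0, 0, 0]
    - [37, 4, 0, 0, 0, 0]
    - [37, 4, 0, 0, 0, 0]
    - [37, 4, 0, 0, 0, 0]
    - [37, 4, 0, 0, 0, 0]

```text
time: 9.02
tool_pos: [0.4821, -0.092, 0.2256]
tool_rot: [-0.002, 0.608, 0.794, -0.001]
contact_force: [1.6, 0.2, -0.7]
gripper_width: 0.337
grasp_force: 60.1
```

play_rows:
  commands:
    - [37, 4, 0, 0, 0, 0]
    - [37, 4, 0, 0, 0, 0]
    - [37, 4, 0, 0, 0, 0]
    - [37, 4, 0, 0, 0, 0]
    - [37, 4, 0, 0, 0, 0]

```text
time: 9.43
tool_pos: [0.4528, 0.0916, 0.226]
tool_rot: [-0.001, 0.608, 0.794, -0.001]
contact_force: [1.0, 0.0, -0.6]
gripper_width: 0.331
grasp_force: 60.1
```

play_rows:
  commands:
    - [13, 4, 0, 0, 0, 0]
    - [0, 0, 0, 0, 0, 0]
    - [0, 0, 0, 0, 0, 0]
    - [0, 0, 0, 0, 0, 0]
    - [0, 0, 0, 0, 0, 0]

```text
time: 9.85
tool_pos: [0.455, 0.1026, 0.2275]
tool_rot: [-0.0, 0.608, 0.794, -0.001]
contact_force: [-0.3, 0.7, -1.2]
gripper_width: 0.336
grasp_force: 60.1
```

```bash
python3 - <<'E'
from h import *
s=manip.state();print(s['tool_pos'],s['tool_rot'])
E
```

```text
[0.45497752 0.10255723 0.22746832] [-4.86594296e-04  6.08070973e-01  7.93882272e-01 -6.27310900e-04]
```

play_rows:
  commands:
    - [1, 1, 20, 0, 0, 0]
    - [0, 0, 25, 0, 0, 0]
    - [0, 0, 20, 0, 0, 0]
    - [0, 0, 15, 0, 0, 0]
    - [0, 0, 5, 0, 0, 0]

```text
time: 10.27
tool_pos: [0.4541, 0.1035, 0.14]
tool_rot: [-0.002, 0.608, 0.794, -0.002]
contact_force: [0.4, -0.2, -1.0]
gripper_width: 0.335
grasp_force: 60.1
```

play_rows:
  commands:
    - [0, 0, 0, 0, 0, 0]
    - [0, 0, 0, 0, 0, 0]
    - [0, 0, 0, 0, 0, 0]

```text
time: 10.52
tool_pos: [0.4569, 0.1045, 0.1448]
tool_rot: [0.001, 0.608, 0.794, 0.001]
contact_force: [0.8, 0.1, -0.2]
gripper_width: 0.333
grasp_force: 60.1
```

```bash
python3 - <<'E'
from h import *
print(manip.state()['tool_pos'],manip.state()['tool_rot'])
snap('side','side4')
crop('side4',260,220,130,150,4,'c4')
E
```

```text
[0.45688029 0.10449589 0.14480662] [9.23502673e-04 6.07726200e-01 7.94145709e-01 7.78779820e-04]
```

View pics/c4.png

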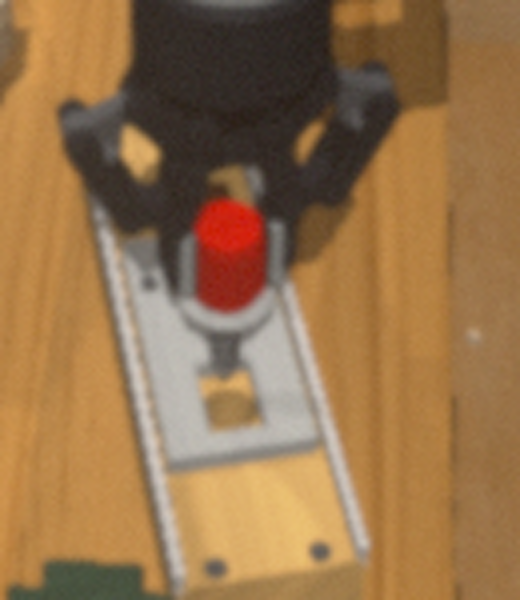

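The screw hangs upright above the slot, with its tip at crop (228,375). I'll compare that with the hole in the same camera.

```bash
python3 - <<'E'
from h import *
np.set_printoptions(precision=4,suppress=True)
S=load('side4')
print('tip',atz(S,260+228/4,220+375/4,.0694),'hole',atz(S,317.2,322.5,.045))
print('hole px',proj(S,[.4553,.1071,.0694]))
E
```

```text
tip [0.4559 0.1073 0.0694] hole [0.4553 0.1071 0.045 ]
hole px [317.3289 313.662 ]
```

Aligned to under 1 mm, so I'll lower it.

play_rows:
  commands:
    - [0, 0, 10, 0, 0, 0]
    - [0, 0, 10, 0, 0, 0]
    - [0, 0, 10, 0, 0, 0]
    - [0, 0, 5, 0, 0, 0]
    - [0, 0, 0, 0, 0, 0]

```text
time: 10.98
tool_pos: [0.4542, 0.1048, 0.1058]
tool_rot: [-0.002, 0.607, 0.794, -0.001]
contact_force: [-0.8, 0.2, -0.8]
gripper_width: 0.336
grasp_force: 60.1
```

play_rows:
  commands:
    - [0, 0, 10, 0, 0, 0]
    - [0, 0, 8, 0, 0, 0]
    - [0, 0, 5, 0, 0, 0]
    - [0, 0, 2, 0, 0, 0]
    - [0, 0, 0, 0, 0, 0]

```text
time: 11.4
tool_pos: [0.4553, 0.1048, 0.0824]
tool_rot: [-0.001, 0.607, 0.794, -0.001]
contact_force: [-0.4, -0.3, -0.4]
gripper_width: 0.332
grasp_force: 60.1
```

play_rows:
  commands:
    - [0, 0, 0, 0, 0, 0]
    - [0, 0, 0, 0, 0, 0]

```text
time: 11.57
tool_pos: [0.4562, 0.1049, 0.0838]
tool_rot: [0.0, 0.607, 0.794, 0.0]
contact_force: [0.4, 0.3, -0.8]
gripper_width: 0.336
grasp_force: 60.1
```

play_rows:
  commands:
    - [0, 0, 2, 0, 0, 0]
    - [0, 0, 1, 0, 0, 0]
    - [0, 0, 0, 0, 0, 0]
    - [0, 0, 0, 0, 0, 0]
    - [0, 0, 0, 0, 0, 0]

```text
time: 11.98
tool_pos: [0.4559, 0.1048, 0.0804]
tool_rot: [0.0, 0.607, 0.794, 0.0]
contact_force: [1.0, -0.2, -0.1]
gripper_width: 0.335
grasp_force: 60.3
```

play_rows:
  commands:
    - [0, 0, 0, 0, 0, 0]
    - [0, 0, 0, 0, 0, 0]
    - [0, 0, 0, 0, 0, 0]
    - [0, 0, 0, 0, 0, 0]
    - [0, 0, 0, 0, 0, 0]
  hand: 65

```text
time: 12.4
tool_pos: [0.4559, 0.1049, 0.0804]
tool_rot: [0.0, 0.607, 0.794, 0.0]
contact_force: [-0.3, -0.6, -0.5]
gripper_width: 0.76
grasp_force: 0.0
```

play_rows:
  commands:
    - [0, 0, -10, 0, 0, 0]
    - [0, 0, -20, 0, 0, 0]
    - [0, 0, -40, 0, 0, 0]
    - [0, 0, -40, 0, 0, 0]
    - [0, 0, -40, 0, 0, 0]

```text
time: 12.82
tool_pos: [0.4553, 0.1048, 0.2324]
tool_rot: [-0.0, 0.607, 0.794, -0.0]
contact_force: [1.1, 0.0, -0.2]
gripper_width: 0.76
grasp_force: 0.0
```

play_rows:
  commands:
    - [0, 0, 0, 0, 0, 0]
    - [0, 0, 0, 0, 0, 0]
    - [0, 0, 0, 0, 0, 0]

```text
time: 13.07
tool_pos: [0.4558, 0.1048, 0.2307]
tool_rot: [0.0, 0.607, 0.794, 0.0]
contact_force: [0.4, -0.4, -0.7]
gripper_width: 0.763
grasp_force: 0.0
```

```bash
python3 - <<'E'
from h import *
print(manip.state()['tool_pos'])
snap('side','side5')
crop('side5',260,150,130,200,3,'c5')
E
```

```text
[0.45579374 0.10483613 0.23071642]
```

View pics/c5.png

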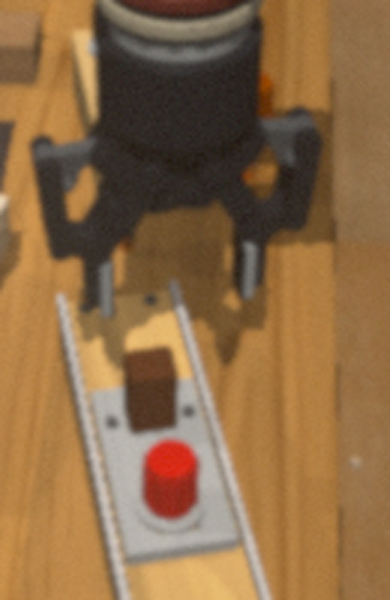

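The screw stands upright with its collar flat on the plate, knob at crop (171,480), and the gripper is clear. I'll hand it in.

```bash
python3 -c "
from h import *
S=load('side5');print(atz(S,260+171/3,150+458/3,.099))
print(manip.job_done())"
```

```text
[0.45616853 0.10758556 0.099     ]
the job is handed in; nothing more can be done
None
```

I handed the job in with the slot over the hole, the red-knobbed thumbscrew standing upright with its collar flat on the plate and let go, and the black one left in the rack; my last picture agreed, but no verdict was returned.

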